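Fish the lifting eye out of the box-section column

TASK

A lifting eye has been left at the bottom of the upright rectangular steel column. Take the hooked picker from its stand, hook the eye, lift it out and set it down standing upright in the shallow aluminium tray (lower it on the hook, do not drop it, and do not touch the eye with the gripper); then hang the picker back in the slot it came from.

Things in the scene. Friction and masses are not known exactly. Their poses are not given: they have to be found in the camera images.
- eye_ring (a point): Centre of the hole of the steel lifting eye inside the column: upright ring of 10 mm bar (hole 32, outside 52 mm) on a round foot (40 mm wide, 14 high), 0.25 kg, 62 mm tall, this point 36 mm above its underside. z up, x = hole's axis, within 0.15 rad of the column's x. It stands 8 to 20 mm from the column's centre towards its +x end: let the hook down on the robot side. Not the one on the bench.
- picker_grip (a point): Centre of the picker's handle, 22x22 mm, 60 high, z up. 36 mm below: underside of its 52 mm wide, 6 mm thick collar, resting on the grey stand over a 28 mm wide slot along x: lifts straight out. A 6 mm rod on the axis ends 135 mm below this point in a level foot along +x (away from the robot), its tip 30 mm out, rising 11 mm: 24 mm gap for the ring. Its neighbour has a straight rod.
- column: Upright rectangular box section of bare steel, fixed, open at the top, on a base plate 160 x 110 mm. Origin: centre of the underside, z up, x away from the robot (within 0.25 rad). Outside 120 mm along x, 80 mm along y, wall 4 mm; rim 130 mm and inner floor 6 mm above the origin. Its neighbours, a round pipe 120 mm high and a low square stub 60 mm high, are not it.
- tray: Shallow open aluminium tray, empty, fixed to the bench: 180 mm along x, 140 mm along y, 22 mm high, walls and floor 4 mm thick. Origin: centre of the underside, z up; x away from the robot (within 0.25 rad).

How it is judged:
By the outcome, as a careful person would: the job done as asked, in the order asked, and still so for the second after the job is handed in, with the robot touching nothing.
It also fails if it takes over 64 s, if anything falls off the work surface, if the arm or the gripper's body presses on something with over 40 N, if the wrist force passes 120 N, or if a joint passes its speed limit or range.

ROBOT

A 7-joint arm with a two-finger parallel gripper is mounted at the origin on the work surface. World frame = base frame: x ahead of the robot, y to its left, z up, the work surface at z = 0. Lengths are in m, angles in degrees, forces in N, time in s.
With the tool pointing down it reaches from about 0.35 to 0.9 m from the base axis. Payload 7.2 kg.
Tool frame: the origin (TCP) lies on the centre line of the jaws, within the pads' length; the fingertips stand 22 mm ahead of it and the grasp point (between the pads) lies 3 mm ahead of it; y points along the fingers, z is the direction in which the jaws open and shut, and the axes are right-handed (so a half turn about y gives the same grasp; the last joint's range is limited). The gripper opens to 85 mm and grips with 20 to 120 N. Pads are 22 mm wide; open, the fingers measure 114 mm over their backs; the gripper's body (76 mm by 85 mm) begins 54 mm behind the grasp point. The pads swing forward as they close: fully open they stand 13 mm farther back than shut.
Start: joints at [70.921, 23.554, -0.728, 91.456, 0.321, 64.991, -4.71], TCP at [0.164, -0.603, 0.253] pointing down, gripper open.
Joint ranges: [-169.25, 169.25], [-16.82, 113.86], [-84.01, 82.57], [7.8, 145.47], [-59.2, 239.2], [7.22, 106.19], [-163.78, 163.78]. Speed limits (degrees/s): [136.94, 136.94, 172.46, 172.46, 180, 180, 180].

INTERFACE

Orientations are given as [roll, pitch, yaw] about the fixed x, y, z axes, in that order (R = Rz(yaw) Ry(pitch) Rx(roll)).
In Python, from workcell import manip, kinematics, viewer gives the robot as it stands. Calls block until the motion is done:
- manip.movep(position, orientation): joint-space move of the TCP to a pose.
- manip.servo_line(position, rotation=None, v=0.15): straight line of the TCP; rotation=None keeps the orientation; v is the mean speed in m/s.
- manip.movej(angles): joint-space move.
- manip.set_gripper(opening, grip_force=None): finger opening in m; grip_force is the grip in N (None keeps the last); returns when the fingers have stopped.
- manip.pause(seconds).
- kinematics.inverse_kinematics(position, orientation): joint angles nearest the present ones, or None.
- manip.observe(): the state.
- viewer.snapshot(name): name is "scene" or "top" or "wrist"; returns the picture (480x640x3 uint8, blue, green, red); there is no depth.
- viewer.camera_model(name): a dict with "vfov" (degrees; the focal length in pixels is half the picture's height over the tangent of half this angle, whatever the lens; pixels are square), "cx", "cy" (the principal point, pixels), "k1" (the pictures are not rectified: a ray, as slopes to the right and down, at radius r is drawn at 1 + k1 r^2 times it, then the intrinsics apply), "R" (3x3) and "t" (3): a world point X has camera coordinates R X + t; the wrist camera has in their place "T_tool_cam" (4x4, takes a point from camera to tool coordinates, whose origin is the TCP and whose axes are the tool frame's). Camera axes: x right, y down, z forward; pixel columns grow to the right and rows downward; lengths in m; the calibration is good to about 2 mm. A picture is of the moment at which its call begins: read the wrist's pose just before it. camera_model takes no time and is no camera call.
A pose or a line that the arm cannot do raises manip.MotionError and nothing moves.
- manip.sign_off(): hands the job in, once; it reports no verdict.
The state is a dict: "t": time; "joint_pos": joint angles; "joint_vel": joint speeds; "tau": joint torques, N m; "ee_pos": TCP position; "tool_rot": TCP orientation; "ft_force": force on the tool from outside, world axes, zero at the start; "moment": the same for the moment, N m; "grip_width": finger opening in m.
Only numpy, scipy, OpenCV 4.12 (cv2) and the standard library are available. Lean on these libraries where they do the work, as an engineer would, in place of code of your own. Each camera call takes 0.05 s, during which the arm holds its last target.

## Working session

There is one attempt and no reset: what is moved stays moved. The work goes in short steps, each a Python script; the robot and the scene stay as the last script left them, time stands still between calls to the robot, and variables do not carry over. Pictures are saved under pics/ and viewed, and the job is handed in when it is done.

```bash
mkdir -p pics; ls
python3 - <<'E'
from workcell import manip, kinematics, viewer
import cv2,numpy as np
o=manip.observe(); print(o)
for n in("scene","top","wrist"):
    cv2.imwrite(f"pics/{n}0.png",viewer.snapshot(n)); print(n,viewer.camera_model(n))
E
```

```text
pics
{'t': 0.0, 'joint_pos': array([70.91984314, 23.60093039, -0.72885757, 91.50340464,  0.32062476,
       64.99153348, -4.71160857]), 'joint_vel': array([-0.01088906,  0.15282242, -0.0158127 ,  0.00396204,  0.02739046,
        0.03017905, -0.05469513]), 'tau': array([ 1.92761236e-04, -6.00617623e+01,  6.82257861e-01, -2.99409235e+01,
        1.37943617e-02,  1.05188502e-02, -3.16701221e-05]), 'ee_pos': array([ 0.16342684, -0.60277604,  0.25244767]), 'tool_rot': array([-9.00936225e+01, -6.25172365e-03, -1.64827525e+02]), 'ft_force': array([ 0.04858791,  0.23890134, -0.18289042]), 'moment': array([0.01181806, 0.05576718, 0.00748182]), 'grip_width': 0.08498125647906485}
scene {'vfov': 42.1604200981249, 'cx': 331.6352606406278, 'cy': 222.91709206093336, 'k1': -0.14127434182006798, 'R': array([[-0.58336943,  0.81220183, -0.00288043],
       [ 0.53484312,  0.38148089, -0.75393313],
       [-0.61124704, -0.44136212, -0.65694485]]), 't': array([ 0.28449808, -0.21103738,  1.49617029])}
top {'vfov': 49.66848514734897, 'cx': 317.6070130085514, 'cy': 229.48398109542276, 'k1': -0.014514745046173984, 'R': array([[ 0.02004361, -0.99977692,  0.00666113],
       [-0.9928693 , -0.02068732, -0.11739931],
       [ 0.11751092, -0.00426053, -0.99306245]]), 't': array([0.027194  , 0.55647036, 1.07282196])}
wrist {'vfov': 61.38424809994813, 'cx': 321.4365243304451, 'cy': 240.27381635577356, 'k1': -0.05636439537001653, 'T_tool_cam': array([[ 7.11536180e-04,  9.66011381e-01,  2.58498561e-01,
        -6.42192061e-02],
       [-2.42993700e-04, -2.58498452e-01,  9.66011641e-01,
        -1.21273873e-01],
       [ 9.99999717e-01, -7.50165755e-04,  5.08036785e-05,
        -5.91566467e-04],
       [ 0.00000000e+00,  0.00000000e+00,  0.00000000e+00,
         1.00000000e+00]])}
```

View pics/scene0.png

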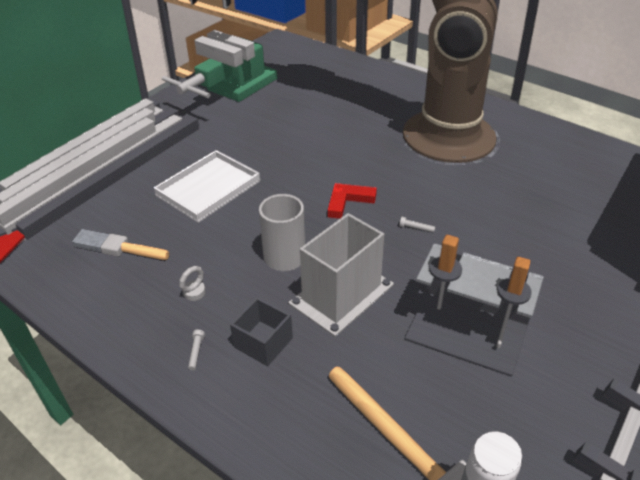

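View pics/top0.png

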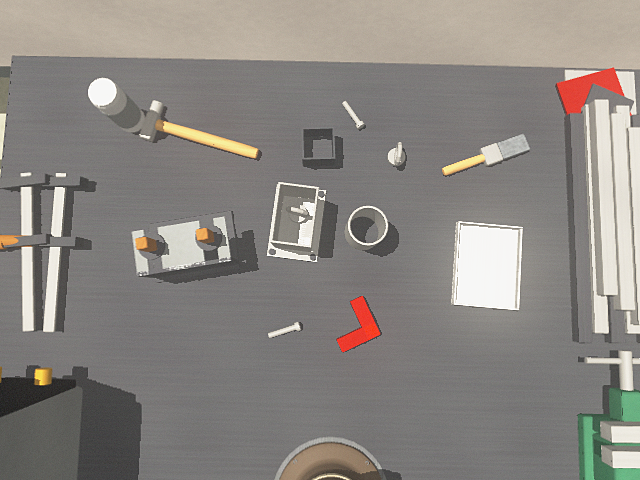

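View pics/wrist0.png

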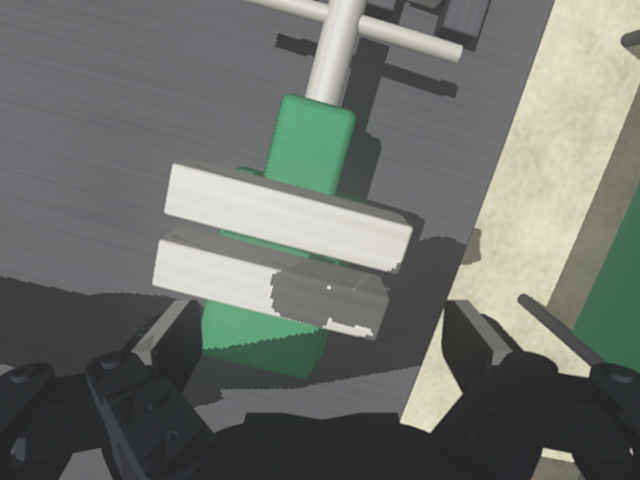

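```bash
cat > h.py <<'E'
import numpy as np, cv2
def K(m):
    f=240/np.tan(np.radians(m["vfov"]/2)); return f
def proj(m,X,R=None,t=None):
    R=m["R"] if R is None else R; t=m["t"] if t is None else t
    X=np.atleast_2d(X)@np.array(R).T+np.array(t)
    s=X[:,:2]/X[:,2:]; r2=(s**2).sum(1,keepdims=True)
    return K(m)*s*(1+m["k1"]*r2)+[m["cx"],m["cy"]]
def ray(m,uv,R=None,t=None):
    R=np.array(m["R"] if R is None else R); t=np.array(m["t"] if t is None else t)
    d=(np.array(uv,float)-[m["cx"],m["cy"]])/K(m); s=d.copy()
    for _ in range(30): s=d/(1+m["k1"]*(s@s))
    v=R.T@np.r_[s,1]; return -R.T@t, v/np.linalg.norm(v)
def atz(m,uv,z,**k):
    c,v=ray(m,uv,**k); return c+v*(z-c[2])/v[2]
def tri(*cv):
    A=0;b=0
    for c,v in cv:
        P=np.eye(3)-np.outer(v,v); A=A+P; b=b+P@c
    return np.linalg.solve(A,b)
def crop(fn,out,x0,y0,x1,y1,s):
    im=cv2.imread(fn)[y0:y1,x0:x1]; cv2.imwrite(out,cv2.resize(im,None,fx=s,fy=s,interpolation=cv2.INTER_CUBIC))
E
python3 - <<'E'
from h import *
crop("pics/scene0.png","pics/c1.png",390,215,550,375,5)
crop("pics/top0.png","pics/c2.png",120,170,340,310,3)
crop("pics/top0.png","pics/c2.png",120,170,340,320,3.6)
crop("pics/scene0.png","pics/c3.png",280,200,420,330,5)
E
```

```text
(no output)
```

View pics/c1.png

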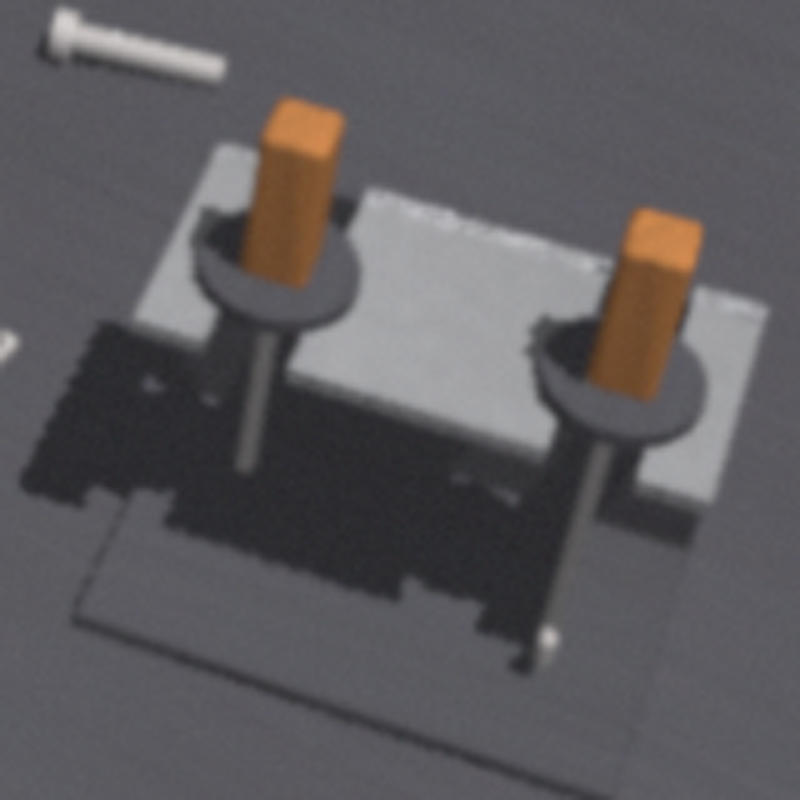

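View pics/c2.png

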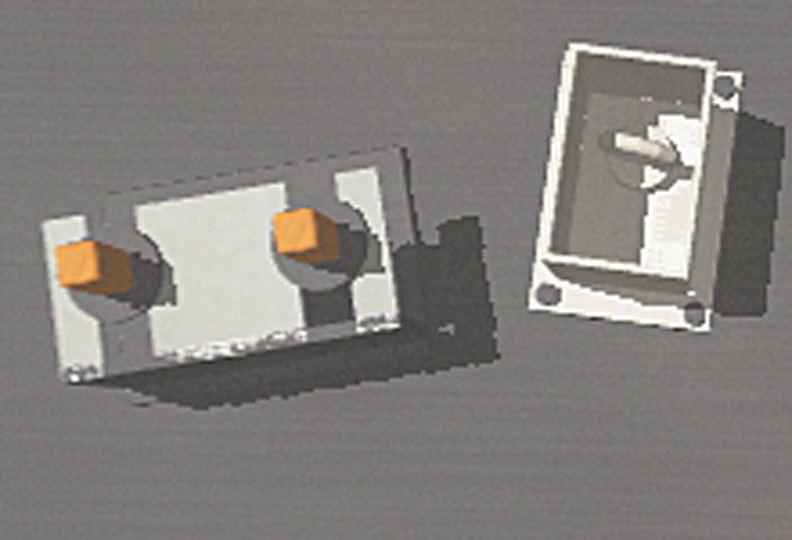

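View pics/c3.png

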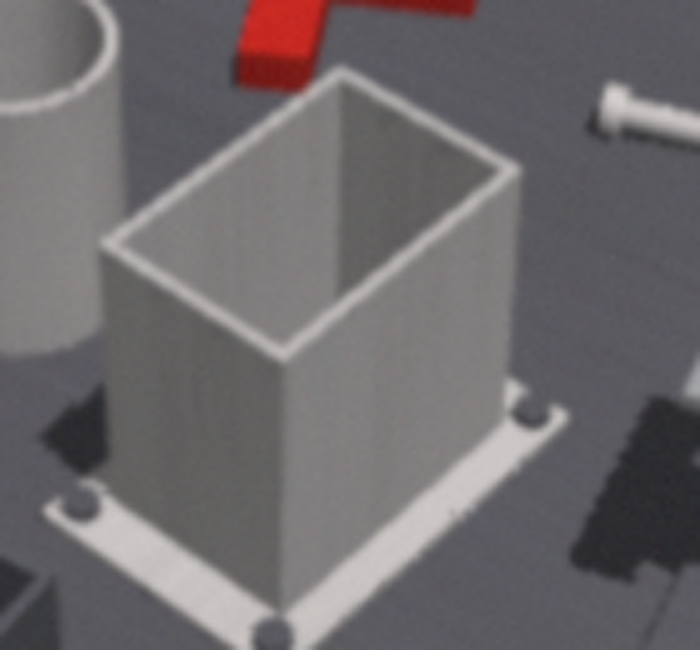

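Run:
```python
from h import *
crop("pics/top0.png","pics/d1.png",125,215,185,275,12)
crop("pics/top0.png","pics/d2.png",260,175,335,265,8)
crop("pics/scene0.png","pics/d3.png",490,250,540,355,7)
crop("pics/top0.png","pics/d4.png",440,210,540,320,6)
```

```text
(no output)
```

View pics/d1.png

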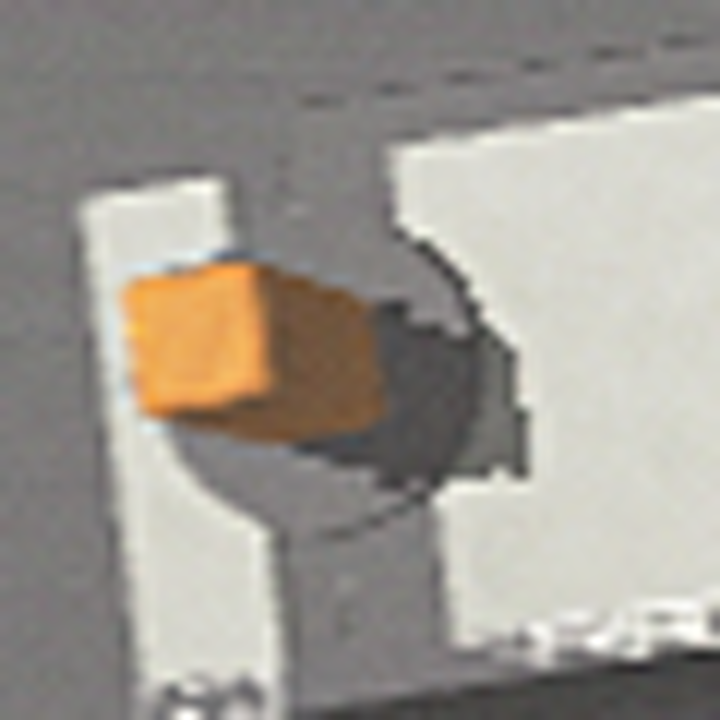

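View pics/d2.png

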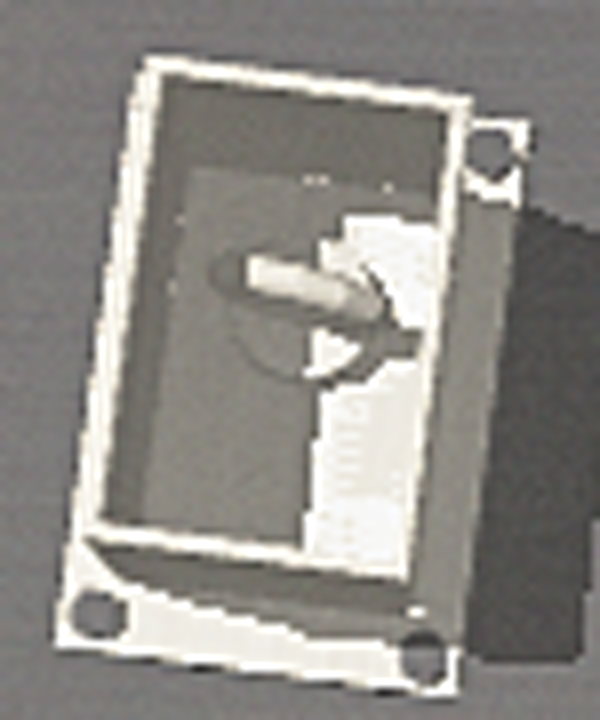

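View pics/d3.png

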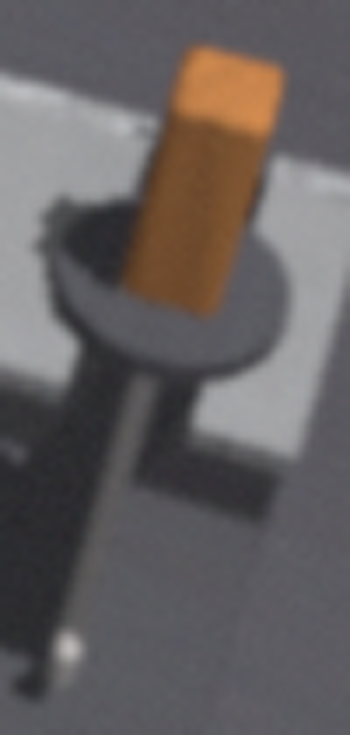

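View pics/d4.png

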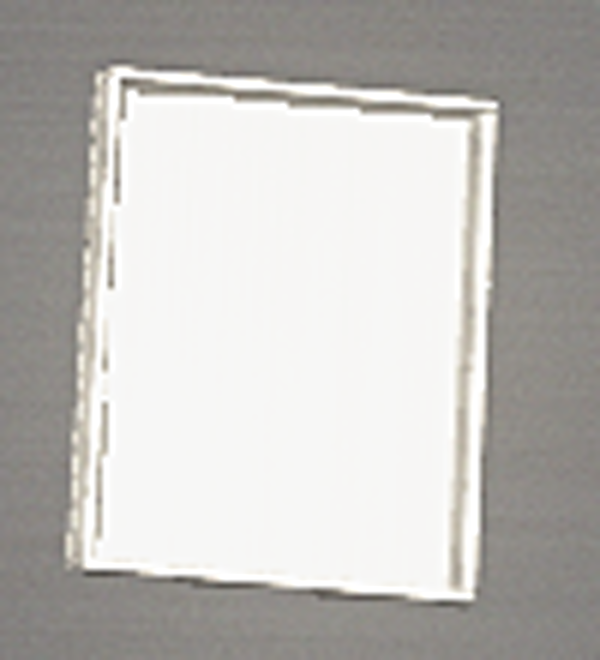

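```bash
cat > fit.py <<'E'
from h import *
from scipy.optimize import least_squares
from workcell import viewer
T=viewer.camera_model("top"); S=viewer.camera_model("scene")
def px(o,s,p): return (np.array(p,float)+.5)/s-.5+np.array(o)
def fit(obs,x0,zfix=None):
    # obs: list of (cam, local pts, pixels)
    def f(p,full=False):
        z=zfix if zfix is not None else p[3]
        c,s=np.cos(p[2]),np.sin(p[2]); R=np.array([[c,-s,0],[s,c,0],[0,0,1]])
        return np.concatenate([(proj(m,np.array(L)@R.T+[p[0],p[1],z])-P).ravel() for m,L,P in obs])
    r=least_squares(f,x0); return r.x,f(r.x).reshape(-1,2)
E
python3 - <<'E'
from fit import *
np.set_printoptions(precision=4,suppress=True)
print("cams",-T["R"].T@T["t"],-S["R"].T@S["t"])
h=.011
# picker: top face corners order (+x,+y),(+x,-y),(-x,-y),(-x,+y)
L=[[h,h,.03],[h,-h,.03],[-h,-h,.03],[-h,h,.03]]
PT=px((125,215),12,[(125,283),(255,262),(272,398),(148,415)])
# scene: (-x,-y) top,( -x,+y) right,(+x,+y) bottom right,(+x,-y)
PS=px((490,250),7,[(270,135),(175,118),(192,48),(285,72)])
LS=L+[[h,-h,-.03],[h,h,-.03]]
PS2=np.vstack([PS,px((490,250),7,[(125,288),(212,312)])])
r,e=fit([(T,L,PT),(S,LS,PS2)],[.45,.3,.1,.15]); print("picker",r,"\n",e)
print("tip top pred scene",proj(S,(lambda c,s:[r[0]+.0285*c,r[1]+.0285*s,r[3]-.121])(np.cos(r[2]),np.sin(r[2]))), px((490,250),7,(68,645)))
a,b=.06,.04
LC=[[a,b,.13],[a,-b,.13],[-a,-b,.13],[-a,b,.13]]
CT=px((260,175),8,[(150,55),(472,97),(408,582),(80,535)])
CS=px((280,200),5,[(283,360),(100,243),(342,66),(520,167)])
r,e=fit([(T,LC,CT),(S,LC,CS)],[.5,.05,.1,0]);print("col",r,"\n",e)
r,e=fit([(T,LC,CT),(S,LC,CS)],[.5,.05,.1],0);print("col z0",r,"\n",e)
a,b=.09,.07
LC=[[a,b,.022],[a,-b,.022],[-a,-b,.022],[-a,b,.022]]
P=px((440,210),6,[(112,67),(496,102),(472,600),(82,568)])
r,e=fit([(T,LC,P)],[.5,-.3,.1],0);print("tray",r,"\n",e)
E
```

```text
cams [0.4259 0.0433 1.1305] [1.1934 0.5098 0.8246]
picker [0.5063 0.361  0.2169 0.1557] 
 [[-0.5332  0.0692]
 [ 0.4999 -0.51  ]
 [ 0.9829 -0.091 ]
 [-0.5808  0.833 ]
 [ 0.5512 -0.0529]
 [-0.6434 -1.715 ]
 [-0.2971 -1.3299]
 [ 0.9485 -0.784 ]
 [-1.0545  1.7906]
 [ 0.6225  2.4133]]
tip top pred scene [[500.207 340.217]] [499.2857 341.7143]
col [ 0.5738  0.0844 -0.1108  0.0013] 
 [[ 0.2009 -0.2449]
 [ 0.3933 -0.2103]
 [ 0.3071 -0.3056]
 [ 0.3006  0.1612]
 [ 0.2393  0.1228]
 [-0.0068 -0.0565]
 [ 0.0822 -0.2035]
 [ 0.8086  0.2706]]
col z0 [ 0.5735  0.0842 -0.1111] 
 [[ 0.3918  0.0771]
 [ 0.5322  0.1145]
 [ 0.4441 -0.0552]
 [ 0.4911  0.4089]
 [ 0.2145  0.5121]
 [ 0.0221  0.3405]
 [ 0.0658  0.2166]
 [ 0.7419  0.688 ]]
tray [ 0.4883 -0.3283 -0.07  ] 
 [[-0.2342 -0.2363]
 [ 0.0772 -0.239 ]
 [ 0.3445  0.499 ]
 [-0.1874 -0.0468]]
```

```bash
cat >> h.py <<'E'
from scipy.spatial.transform import Rotation as Ro
def wristRt(m,o):
    Rw=Ro.from_euler("xyz",o["tool_rot"],degrees=True).as_matrix()
    T=np.eye(4);T[:3,:3]=Rw;T[:3,3]=o["ee_pos"]
    C=np.linalg.inv(T@m["T_tool_cam"]); return C[:3,:3],C[:3,3]
def shot(name):
    from workcell import manip,viewer
    import pickle
    o=manip.observe(); im=viewer.snapshot("wrist"); m=dict(viewer.camera_model("wrist"))
    m["R"],m["t"]=wristRt(m,o); cv2.imwrite(f"pics/{name}.png",im); pickle.dump(m,open(f"pics/{name}.pkl","wb")); return o
def load(name):
    import pickle; return pickle.load(open(f"pics/{name}.pkl","rb"))
E
python3 - <<'E'
from h import *
from workcell import manip,kinematics
print(kinematics.inverse_kinematics([.53,.09,.40],[-90,0,-7]),kinematics.inverse_kinematics([.506,.361,.16],[-90,0,11]),kinematics.inverse_kinematics([.488,-.328,.17],[-90,0,-4]))
manip.movep([.53,.09,.40],[-90,0,-7])
manip.pause(.2)
o=shot("w1");print(o["t"],o["ee_pos"],o["tool_rot"],o["joint_pos"])
manip.movep([.45,.345,.33],[-90,0,11])
manip.pause(.2)
o=shot("w2");print(o["t"],o["ee_pos"],o["tool_rot"],o["joint_pos"],o["ft_force"])
E
```

```text
[ 31.03070731  18.39992235 -59.40865404  87.88107559  15.89521985
  82.79364032  53.90968893] [ -5.76481155  38.00915979 -50.86147784  95.11845773  32.4867331
  62.77878265  34.9220111 ] [ 57.11782646  29.8695001  -38.25876453 100.00837393  21.42235526
  57.60072449  96.88017613]
3.1583 [0.53013705 0.08951587 0.3998839 ] [-9.00036036e+01  9.83392312e-03 -7.05461289e+00] [ 31.05970533  18.41148345 -59.38648323  87.87941163  15.89884469
  82.79347947  53.90510821]
4.4833 [0.45120517 0.34368834 0.33022425] [-9.00207909e+01 -3.23273647e-02  1.08239464e+01] [  2.83396872  26.37864638 -63.09139008  90.69729552  23.95590913
  77.7590941   37.8110771 ] [0.22379142 0.19102198 1.09870491]
```

View pics/w1.png

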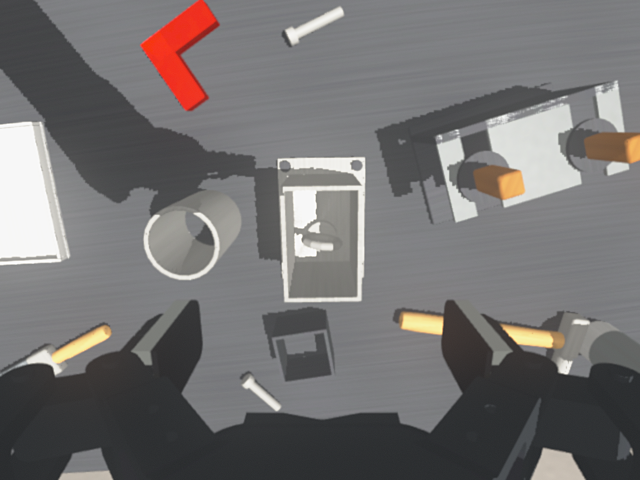

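View pics/w2.png

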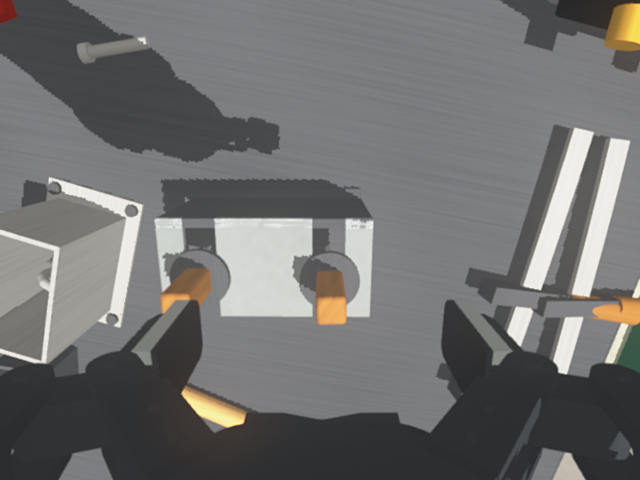

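Run:
```python
from h import *
crop("pics/w1.png","pics/e1.png",265,145,380,310,3.6)
crop("pics/w1.png","pics/e2.png",280,200,360,270,10)
crop("pics/w2.png","pics/e3.png",280,205,385,335,4.5)
```

```text
(no output)
```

View pics/e1.png

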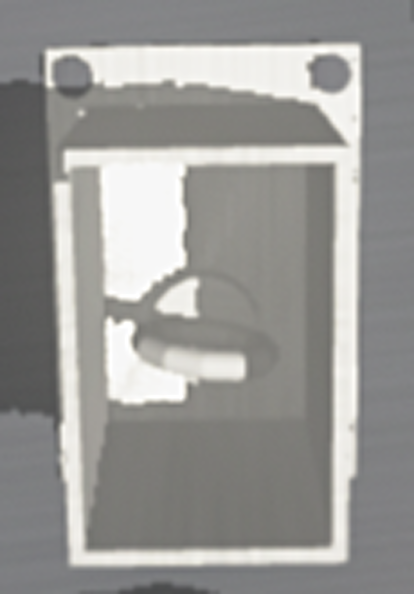

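View pics/e2.png

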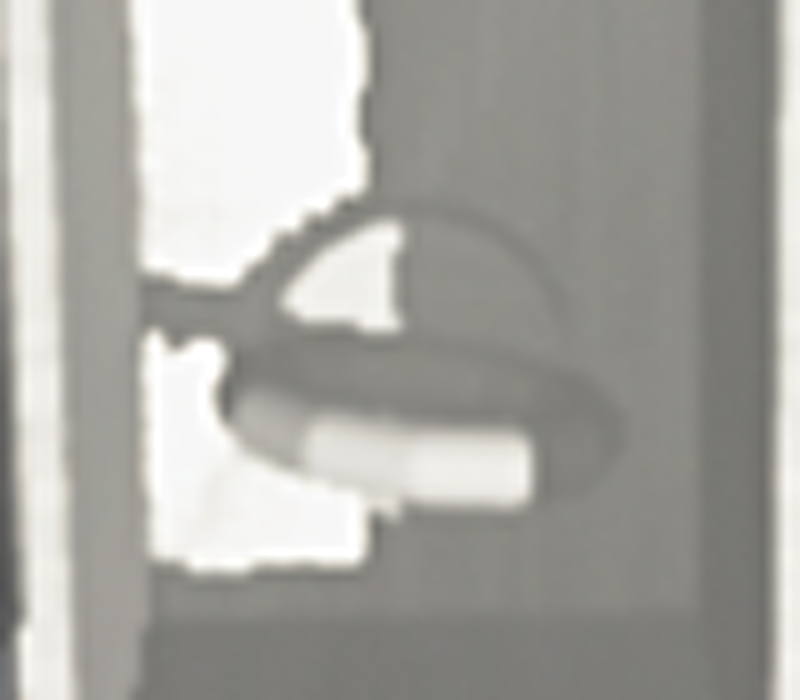

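View pics/e3.png

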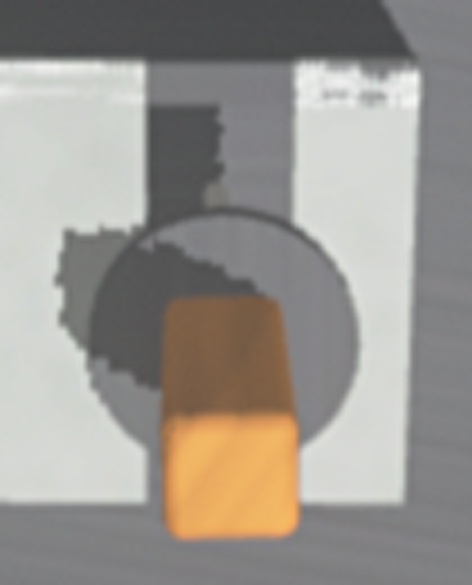

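Run:
```python
from fit import *
np.set_printoptions(precision=4,suppress=True)
W1=load("w1");W2=load("w2")
h=.011
L=[[h,h,.03],[h,-h,.03],[-h,-h,.03],[-h,h,.03]]
PT=px((125,215),12,[(125,283),(255,262),(272,398),(148,415)])
PS=px((490,250),7,[(270,135),(175,118),(192,48),(285,72)])
PW=px((280,205),4.5,[(300,538),(170,540),(163,415),(295,413),(165,297),(278,297)])
LW=L+[[-h,-h,-.03],[-h,h,-.03]]
for n,ob in (("all",[(T,L,PT),(S,L,PS),(W2,LW,PW)]),("TS",[(T,L,PT),(S,L,PS)]),("W",[(W2,LW,PW)]),("TW",[(T,L,PT),(W2,LW,PW)])):
    r,e=fit(ob,[.45,.3,.1,.15]); print("picker",n,r,abs(e).max(0)); 
    if n in("all","W"):print(e)
# collar center from W2 left/right extremes z-.03
p=[atz(W2,px((280,205),4.5,q),.126) for q in((90,330),(358,330))]; print("collar",p,(p[0]+p[1])/2,np.linalg.norm(p[0]-p[1]))
a,b=.06,.04
LC=[[a,b,.13],[a,-b,.13],[-a,-b,.13],[-a,b,.13]]
CT=px((260,175),8,[(150,55),(472,97),(408,582),(80,535)])
CS=px((280,200),5,[(283,360),(100,243),(342,66),(520,167)])
CW=px((265,145),3.6,[(348,563),(72,566),(64,147),(362,147)])
for n,ob in (("TS",[(T,LC,CT),(S,LC,CS)]),("W",[(W1,LC,CW)]),("T",[(T,LC,CT)]),("all",[(T,LC,CT),(S,LC,CS),(W1,LC,CW)])):
    r,e=fit(ob,[.5,.05,.1],0);print("col",n,r,abs(e).max(0))
LE=[[0,.026,0],[0,-.026,0],[-.02,0,-.022]]
EW=px((280,200),10,[(628,430),(222,395),(430,200)])
ET=px((260,175),8,[(212,270),(395,318),(300,382)])
for n,ob in (("W",[(W1,LE,EW)]),("T",[(T,LE,ET)]),("all",[(W1,LE,EW),(T,LE,ET)])):
    r,e=fit(ob,[.58,.08,-.1],.042);print("eye",n,r,"\n",e)
```

```text
picker all [0.5068 0.3616 0.2226 0.154 ] [1.1166 1.6555]
[[-0.595  -0.0987]
 [ 0.4062 -0.7396]
 [ 0.9525 -0.3556]
 [-0.5792  0.6305]
 [ 0.6455  1.1191]
 [-0.5555 -0.4908]
 [-0.2922 -0.1435]
 [ 0.9591  0.3519]
 [ 0.2441  0.3221]
 [-1.1166  0.8304]
 [-0.7319  0.5721]
 [ 0.822   0.0277]
 [-0.0712 -0.8191]
 [ 0.5431 -1.6555]]
picker TS [0.5066 0.3614 0.2252 0.1541] [1.061  0.9033]
picker W [0.5113 0.3628 0.2227 0.1435] [0.5176 0.7283]
[[-0.283  -0.5372]
 [-0.5176 -0.0596]
 [-0.0809  0.7283]
 [ 0.2997  0.2171]
 [ 0.4393  0.1912]
 [ 0.2347 -0.6218]]
picker TW [0.5075 0.3619 0.2197 0.1522] [1.1237 1.4847]
collar [array([0.5077, 0.3358, 0.126 ]), array([0.4982, 0.3858, 0.126 ])] [0.503  0.3608 0.126 ] 0.050917825959514204
col TS [ 0.5735  0.0842 -0.1111] [0.7419 0.688 ]
col W [ 0.5735  0.0861 -0.1264] [0.252  1.0317]
col T [ 0.5737  0.0851 -0.1128] [0.119  0.2274]
col all [ 0.5736  0.0854 -0.1213] [1.4559 1.3089]
eye W [ 0.5911  0.0823 -0.2013] 
 [[ 0.5939 -0.6701]
 [-1.077  -0.348 ]
 [ 0.5003  1.0614]]
eye T [ 0.5923  0.0811 -0.2064] 
 [[-0.0402  0.4418]
 [ 0.9448 -0.0929]
 [-0.9211 -0.3567]]
eye all [ 0.5914  0.082  -0.2025] 
 [[ 0.3646 -0.3714]
 [-1.2951 -0.0974]
 [ 0.3027  1.3323]
 [-0.4985  0.8879]
 [ 0.5101  0.2617]
 [-1.3245  0.0457]]
```

Run:
```python
from h import *
from workcell import manip
manip.movep([.507,.3616,.27],[-90,0,12.3])
manip.servo_line([.507,.3616,.161],v=.12)
o=manip.observe();print(o["t"],o["ee_pos"],o["ft_force"])
manip.set_gripper(0.0,60)
o=manip.observe();print(o["t"],o["ee_pos"],o["ft_force"],o["grip_width"])
manip.servo_line([.507,.3616,.345],v=.12)
manip.pause(.2)
o=shot("w3");print(o["t"],o["ee_pos"],o["tool_rot"],o["ft_force"],o["grip_width"])
from workcell import viewer
cv2.imwrite("pics/s3.png",viewer.snapshot("scene"));cv2.imwrite("pics/t3.png",viewer.snapshot("top"))
```

```text
6.025 [0.50725459 0.36207284 0.16187868] [-0.88567582  0.2503192  -0.29870355]
6.625 [0.50712387 0.36163199 0.16125362] [ 0.25711779 -0.76550177  2.60520936] 0.021315833666626434
8.5083 [0.50696989 0.36148681 0.34458405] [-9.00109631e+01  3.49175253e-02  1.23003685e+01] [ 0.21661372 -0.05533517 -1.83296585] 0.02138498723037686
```

View pics/w3.png

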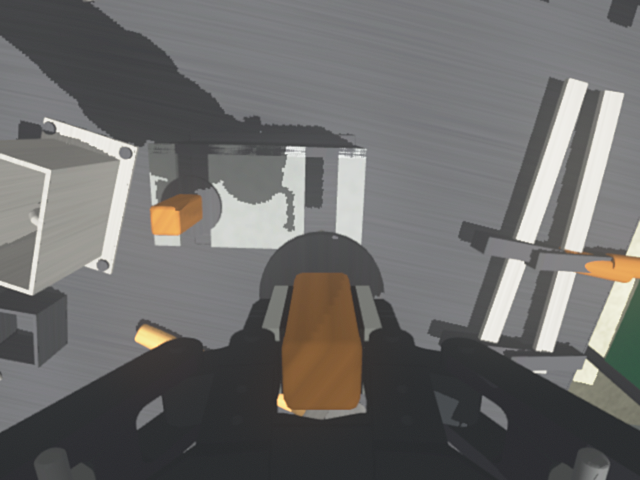

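View pics/s3.png

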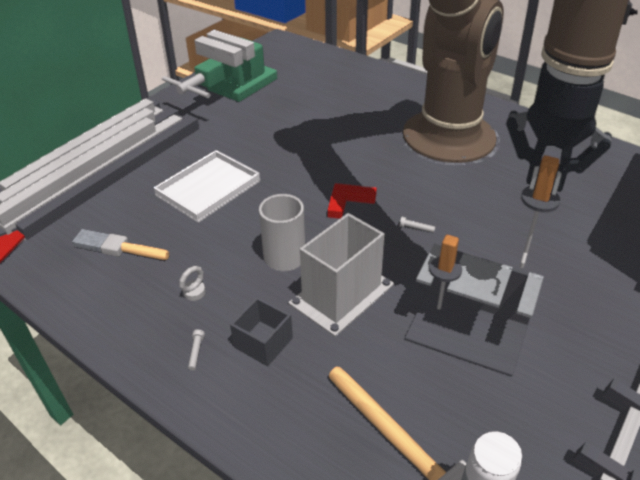

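Run:
```python
from h import *
crop("pics/s3.png","pics/f1.png",500,145,580,275,6)
crop("pics/w3.png","pics/f2.png",240,220,400,420,3)
crop("pics/t3.png","pics/f3.png",90,170,250,330,4.5)
```

```text
(no output)
```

View pics/f1.png

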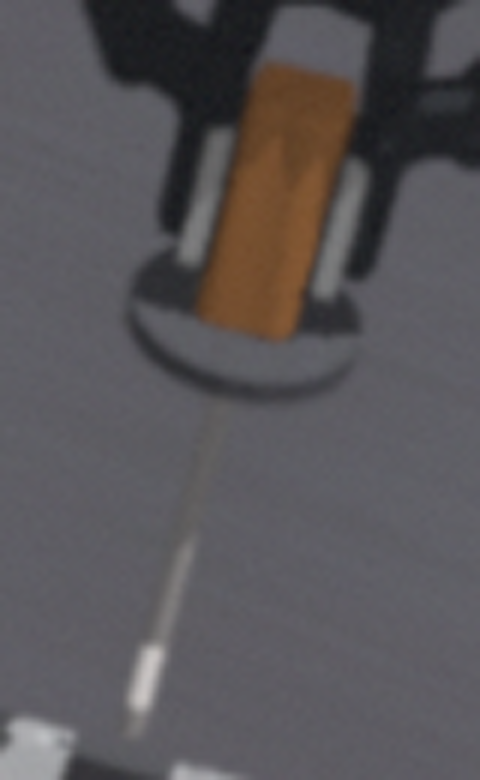

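View pics/f2.png

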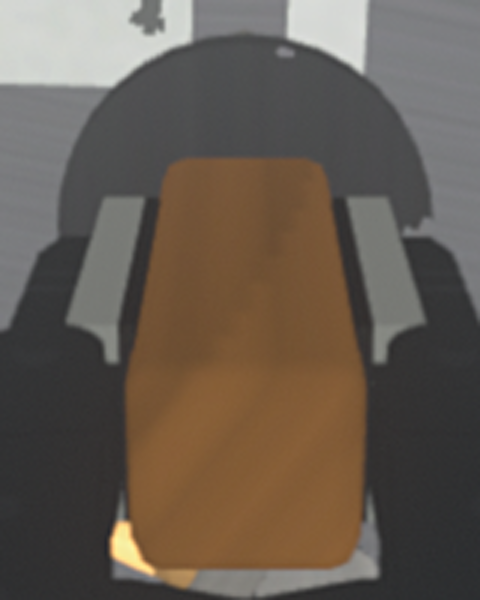

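View pics/f3.png

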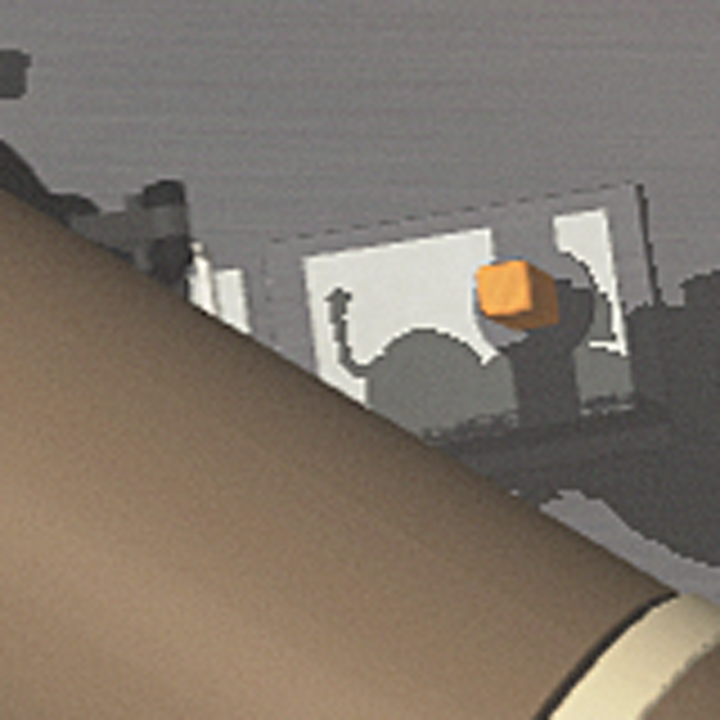

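Run:
```python
from fit import *
np.set_printoptions(precision=4,suppress=True)
W=load("w3");h=.011
LW=[[-h,-h,-.03],[-h,h,-.03],[-h,-h,.03],[-h,h,.03],[h,h,.03],[h,-h,.03]]
PW=px((240,220),3,[(163,157),(328,157),(127,365),(365,365),(362,568),(133,568)])
LS=[[h,-h,-.03],[h,h,-.03],[.033,0,-.121]]
PS=px((500,145),6,[(198,312),(290,340),(150,645)])
for ob in([(W,LW,PW)],[(W,LW,PW),(S,LS,PS)],[(S,LS,PS)]):
    r,e=fit(ob,[.507,.361,.21,.337]);print(r,"\n",e)
```

```text
[0.508  0.3623 0.2183 0.3351] 
 [[ 1.4981 -0.9678]
 [-1.145  -1.1734]
 [ 0.0845  0.8656]
 [-0.0191  0.5771]
 [-0.8541 -0.1405]
 [ 0.5363  0.1131]]
[0.5052 0.3617 0.2146 0.3397] 
 [[ 0.6822 -3.8296]
 [-0.3106 -3.8512]
 [-1.8269 -0.0675]
 [ 1.9198 -0.0927]
 [ 0.5972  2.2837]
 [-1.4451  2.3003]
 [-0.45    2.0066]
 [ 0.4997  1.4874]
 [-0.716   8.0288]]
[0.4255 0.3446 0.1436 0.2823] 
 [[ 0.4863  0.1173]
 [-0.446  -0.2456]
 [-0.0404  0.135 ]]
```

Run:
```python
from fit import *
np.set_printoptions(precision=1,suppress=True)
def pr(g,yaw,o,s):
    c,sn=np.cos(yaw),np.sin(yaw)
    L=[[0,0,-.036],[0,0,-.135],[.027,0,-.135],[.027,0,-.124],[.03,0,-.138],[.027,0,-.121],[.026,0,-.036],[-.026,0,-.03],[0,.026,-.03],[0,-.026,-.03]]
    for l in L:
        X=[g[0]+c*l[0]-sn*l[1],g[1]+sn*l[0]+c*l[1],g[2]+l[2]]
        print(l,(proj(S,X)[0]-o)*s)
pr((.507,.3617,.3365),.2147,(500,145),6)
print();pr((.507,.3617,.153),.2147,(490,250),7)
```

```text
[0, 0, -0.036] [237.7 341.5]
[0, 0, -0.135] [150.5 657.7]
[0.027, 0, -0.135] [130.4 730.3]
[0.027, 0, -0.124] [139.7 697.3]
[0.03, 0, -0.138] [125.6 747.5]
[0.027, 0, -0.121] [142.2 688.2]
[0.026, 0, -0.036] [219.4 409.7]
[-0.026, 0, -0.03] [260.6 255.6]
[0, 0.026, -0.03] [358.1 350. ]
[0, -0.026, -0.03] [129.6 292. ]

[0, 0, -0.036] [167.7 307.5]
[0, 0, -0.135] [ 85.6 590.6]
[0.027, 0, -0.135] [ 61.  674.9]
[0.027, 0, -0.124] [ 69.7 645.4]
[0.03, 0, -0.138] [ 55.9 692.4]
[0.027, 0, -0.121] [ 72.1 637.3]
[0.026, 0, -0.036] [144.4 389.3]
[-0.026, 0, -0.03] [195.2 210.2]
[0, 0.026, -0.03] [289.1 322.4]
[0, -0.026, -0.03] [ 57.8 255.9]
```

```bash
cat > p.py <<'E'
import numpy as np
ring=np.array([.5914,.082]); yaw=-.19; u=np.array([np.cos(yaw),np.sin(yaw)]); rot=[-90,0,float(np.degrees(yaw))]
def tcp(d,z): # rod axis at ring+d*u, grip z
    q=ring+(d-.0005)*u; return [float(q[0]),float(q[1]),z+.008]
E
python3 - <<'E'
from h import *; from p import *
from workcell import manip,viewer
np.set_printoptions(precision=4,suppress=True)
manip.movep(tcp(-.043,.337),rot)
manip.pause(.3)
o=shot("w4");print(o["t"],o["ee_pos"],o["tool_rot"],o["ft_force"])
manip.servo_line(tcp(-.043,.195),v=.12); manip.pause(.1)
o=manip.observe();print(o["t"],o["ee_pos"],o["ft_force"])
cv2.imwrite("pics/s4.png",viewer.snapshot("scene"));cv2.imwrite("pics/t4.png",viewer.snapshot("top"));shot("w5")
E
```

```text
10.025 [0.5486 0.0914 0.345 ] [-89.9843   0.0025 -10.7655] [ 0.3106 -0.448  -2.8865]
11.5083 [0.5491 0.0904 0.2037] [-0.3976  0.0089 -1.2076]
```

View pics/w4.png

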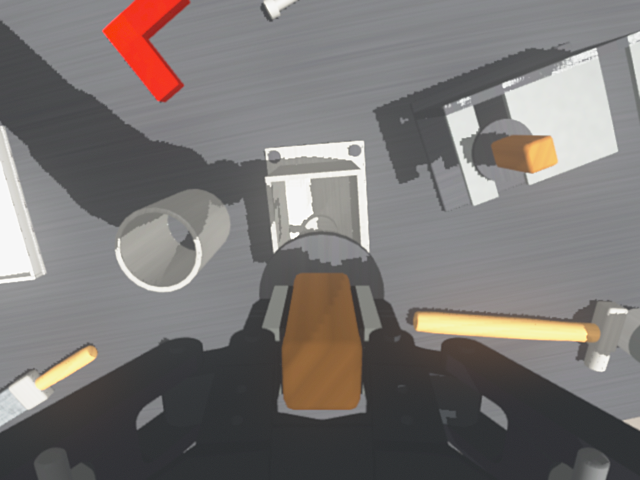

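View pics/s4.png

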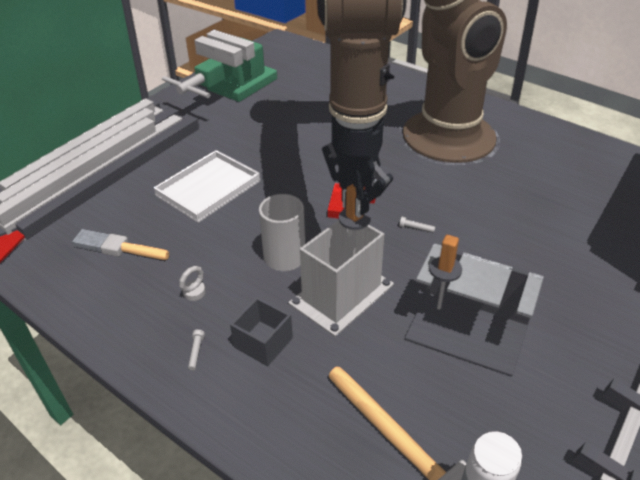

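View pics/w5.png

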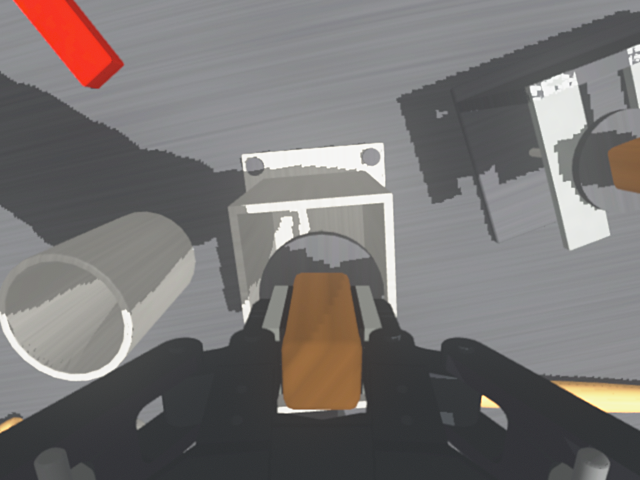

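Run:
```python
from h import *; from p import *
from workcell import manip,viewer
np.set_printoptions(precision=4,suppress=True)
def rep(s):
    o=manip.observe();print(s,round(o["t"],2),o["ee_pos"],o["ft_force"],round(o["grip_width"],4)); return o
manip.servo_line(tcp(-.043,.1715),v=.08);manip.pause(.1); f0=rep("down")["ft_force"]
manip.servo_line(tcp(-.030,.1715),v=.05); rep("mid")
manip.servo_line(tcp(-.015,.1715),v=.05); manip.pause(.2);rep("in")
cv2.imwrite("pics/s5.png",viewer.snapshot("scene"));cv2.imwrite("pics/t5.png",viewer.snapshot("top"));shot("w6")
manip.servo_line(tcp(-.015,.205),v=.04); manip.pause(.3); rep("lift")
cv2.imwrite("pics/s6.png",viewer.snapshot("scene"));shot("w7")
```

```text
down 12.2 [0.5488 0.0904 0.1795] [ 0.2186 -0.0653 -1.8431] 0.0211
mid 12.61 [0.5618 0.0877 0.1795] [ 0.3218  0.0122 -2.4735] 0.0213
in 13.26 [0.576  0.085  0.1795] [ 0.1343  0.5442 -1.8665] 0.0214
lift 14.69 [0.5761 0.0849 0.2128] [ 0.4796 -0.08   -3.302 ] 0.0216
```

View pics/w7.png

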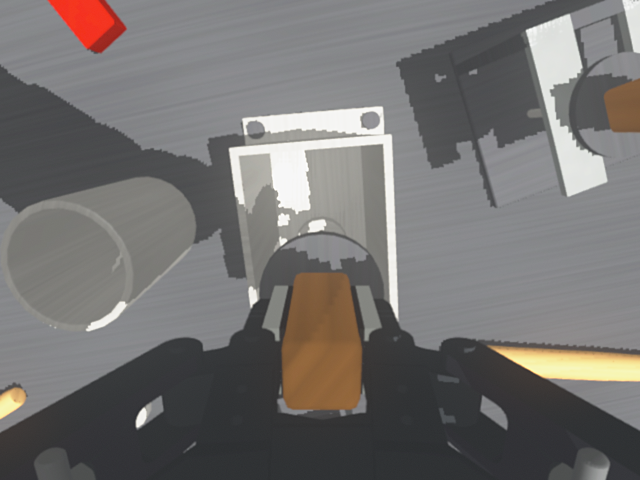

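View pics/t5.png

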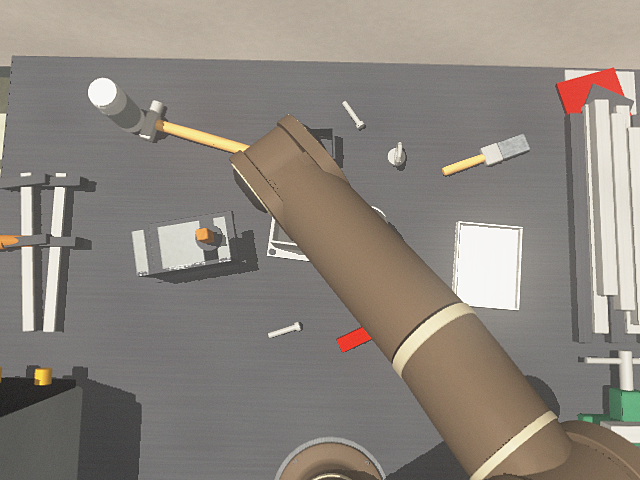

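Run:
```python
from h import *; from p import *
from workcell import manip,viewer
np.set_printoptions(precision=4,suppress=True)
F=[]
for i in range(10): manip.pause(.02);F.append(manip.observe()["ft_force"])
print(np.mean(F,0),np.std(F,0))
manip.servo_line(tcp(-.015,.27),v=.06); manip.pause(.2)
cv2.imwrite("pics/s8.png",viewer.snapshot("scene"));o=shot("w8");print(o["t"],o["ee_pos"])
crop("pics/s8.png","pics/s8c.png",270,150,420,330,4)
```

```text
[-0.2336  0.066  -3.9817] [0.3993 0.4669 0.7014]
16.4417 [0.5761 0.0849 0.2778]
```

View pics/s8c.png

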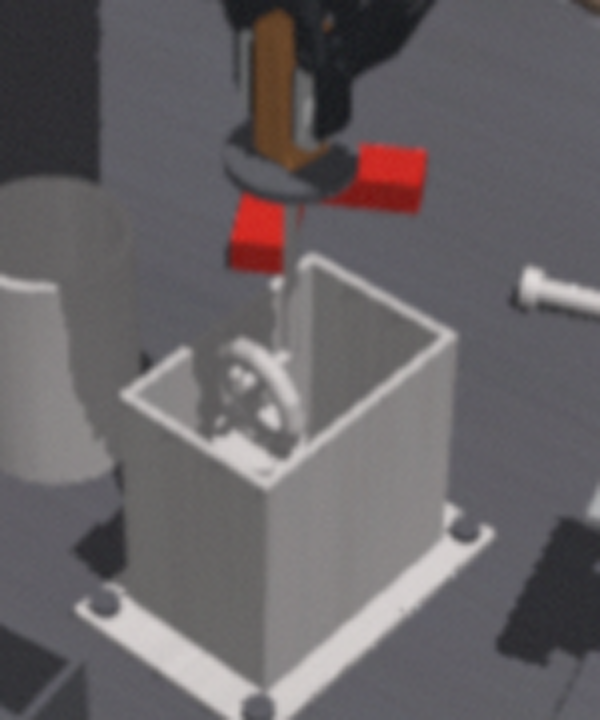

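View pics/w8.png

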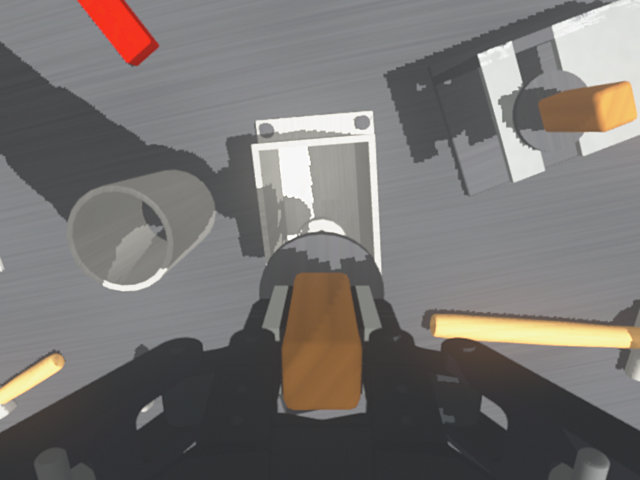

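```bash
cat >> p.py <<'E'
tray=np.array([.488,-.328])
def tt(d,z):
    q=tray+(d-.0005)*u; return [float(q[0]),float(q[1]),z+.008]
E
python3 - <<'E'
from h import *; from p import *
from workcell import manip,viewer,kinematics
np.set_printoptions(precision=4,suppress=True)
manip.servo_line(tcp(-.015,.355),v=.07); 
print(kinematics.inverse_kinematics(tt(-.015,.355),rot),manip.observe()["joint_pos"])
manip.servo_line(tt(-.015,.355),v=.12); manip.pause(.5)
cv2.imwrite("pics/s9.png",viewer.snapshot("scene"));cv2.imwrite("pics/t9.png",viewer.snapshot("top"));o=shot("w9");print(o["t"],o["ee_pos"],o["ft_force"])
crop("pics/s9.png","pics/s9c.png",150,50,310,230,4)
E
```

```text
[ 71.9623  24.2282 -59.1463  86.8652  20.9105  80.7771  90.8004] [ 28.1365  25.1771 -58.7317  85.729   21.5696  81.2547  47.6569]
22.1333 [ 0.4728 -0.3251  0.363 ] [-0.2373 -0.4457 -5.0284]
```

View pics/s9c.png

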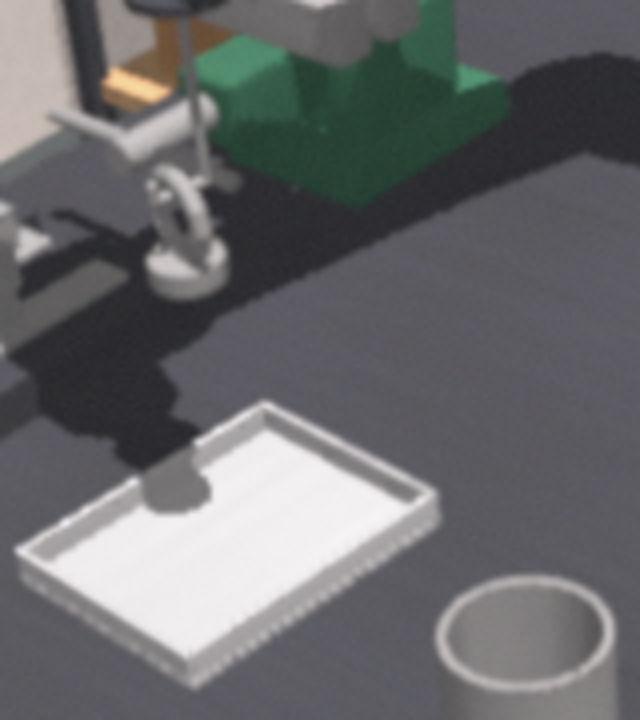

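View pics/w9.png

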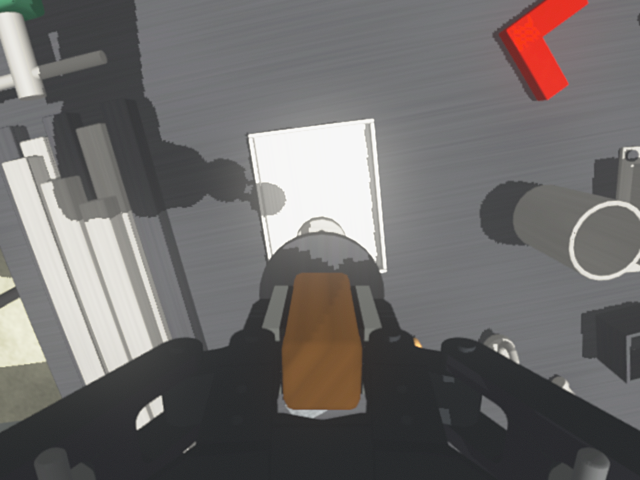

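View pics/t9.png

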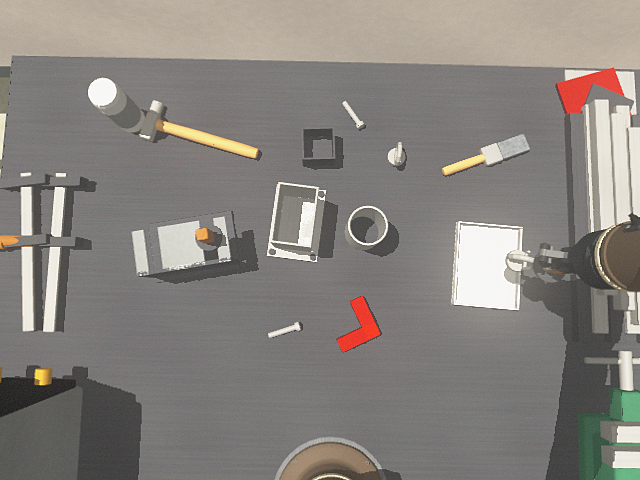

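Run:
```python
from fit import *
print(atz(T,(518,260),.20),atz(T,(518,260),.18))
t=atz(T,(487,265.5),.01);print(t)
W=load("w9")
print(atz(W,(311.5,135),.022),)
print([atz(W,q,.022) for q in((248,134),(374,119),(385,272))], atz(W,(320,218),.19))
crop("pics/t9.png","pics/t9c.png",440,200,600,320,5)
```

```text
[ 0.48813402 -0.3230727   0.2       ] [ 0.48947186 -0.33094659  0.18      ]
[ 0.4875791  -0.32999246  0.01      ]
[ 0.40775508 -0.3239106   0.022     ]
[array([ 0.39309381, -0.39300383,  0.022     ]), array([ 0.403836  , -0.25293264,  0.022     ]), array([ 0.58220951, -0.26800554,  0.022     ])] [ 0.46775439 -0.32524897  0.19      ]
```

View pics/t9c.png

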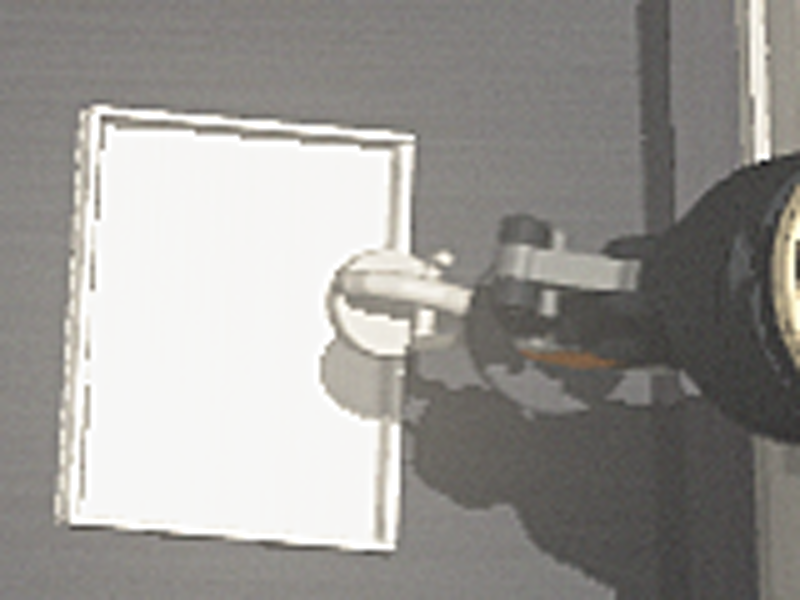

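Run:
```python
from h import *; from p import *
from workcell import manip,viewer
np.set_printoptions(precision=4,suppress=True)
def fz(n=8):
    F=[]
    for i in range(n): manip.pause(.02);F.append(manip.observe()["ft_force"])
    return np.mean(F,0)
manip.servo_line(tt(-.015,.205),v=.08); manip.pause(.2); print("h",fz())
for z in (.196,.192,.188,.184,.180,.176):
    manip.servo_line(tt(-.015,z),v=.02); print(z,fz())
cv2.imwrite("pics/s10.png",viewer.snapshot("scene"));o=shot("w10");print(o["t"],o["ee_pos"])
crop("pics/s10.png","pics/s10c.png",150,110,280,230,5)
```

```text
h [ 0.0866  0.063  -4.2484]
0.196 [-0.0099 -0.1053 -4.0695]
0.192 [-0.0487  0.1318 -4.0873]
0.188 [ 0.0478  0.1662 -4.2119]
0.184 [ 0.0349 -0.2635 -1.3721]
0.18 [ 0.1747  0.1479 -1.587 ]
0.176 [ 0.0498  0.0334 -1.6127]
27.7417 [ 0.4728 -0.3251  0.1841]
```

View pics/s10c.png

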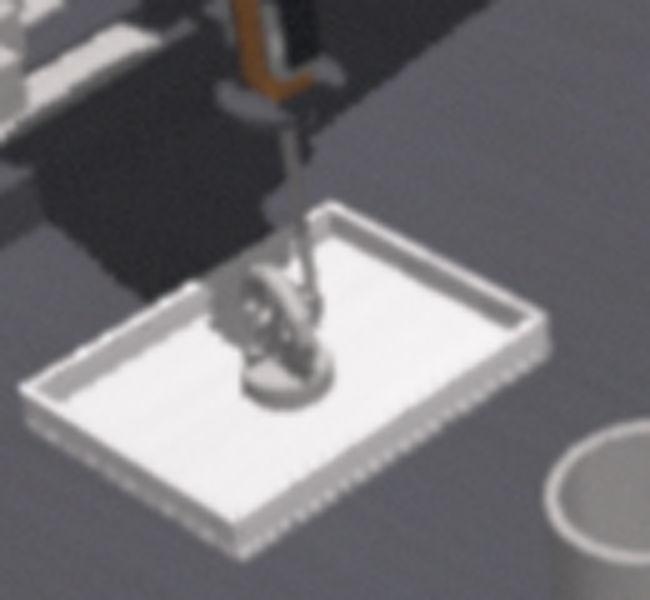

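View pics/w10.png

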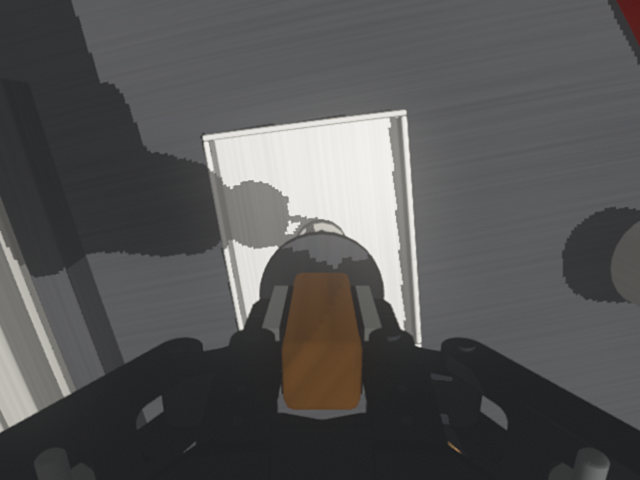

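Run:
```python
from h import *; from p import *
from workcell import manip,viewer
np.set_printoptions(precision=4,suppress=True)
def fz(n=5):
    F=[]
    for i in range(n): manip.pause(.02);F.append(manip.observe()["ft_force"])
    return np.mean(F,0)
manip.servo_line(tt(-.015,.168),v=.04); print(fz())
for d in(-.024,-.033,-.042,-.052):
    manip.servo_line(tt(d,.168),v=.04); print(d,fz())
cv2.imwrite("pics/s11.png",viewer.snapshot("scene"));cv2.imwrite("pics/t11.png",viewer.snapshot("top"));print(manip.observe()["t"])
crop("pics/s11.png","pics/s11c.png",150,110,280,230,5)
```

```text
[-0.2992  0.2733 -1.7271]
-0.024 [-0.2936 -0.0427 -1.3991]
-0.033 [ 0.2581  0.0425 -1.1757]
-0.042 [-0.7901 -0.0482 -1.0599]
-0.052 [ 0.4105 -0.1437 -1.2817]
30.1833
```

View pics/s11c.png

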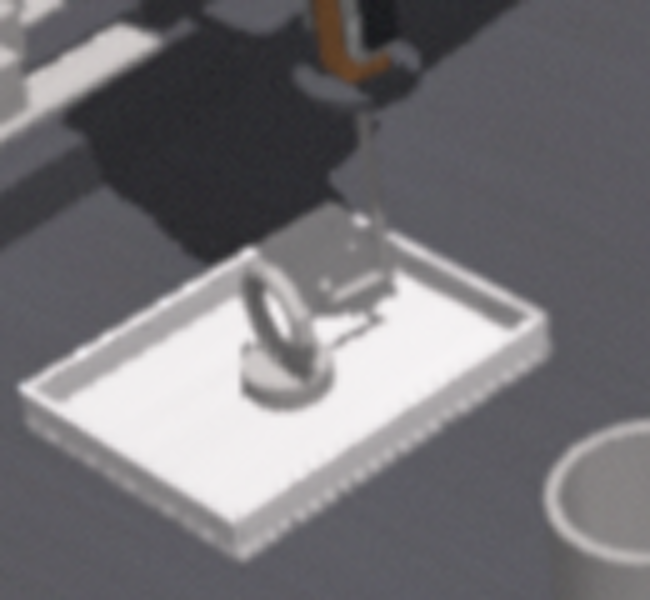

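Run:
```python
from h import *; from p import *
from workcell import manip,viewer
np.set_printoptions(precision=4,suppress=True)
manip.servo_line(tt(-.052,.345),v=.12)
manip.movep([.55,.09,.36],rot)
manip.movep([.507,.3616,.345],[-90,0,12.3])
manip.pause(.3)
cv2.imwrite("pics/s12.png",viewer.snapshot("scene"));o=shot("w12");print(o["t"],o["ee_pos"],o["tool_rot"],o["grip_width"])
crop("pics/s12.png","pics/f12.png",500,145,580,275,6)
a=cv2.imread("pics/w3.png").astype(int);b=cv2.imread("pics/w12.png").astype(int);print(abs(a-b)[230:420,260:385].mean())
```

```text
34.7833 [0.5076 0.3608 0.3451] [-90.0076  -0.012   12.2043] 0.021002436073799258
1.148238596491228
```

View pics/f12.png

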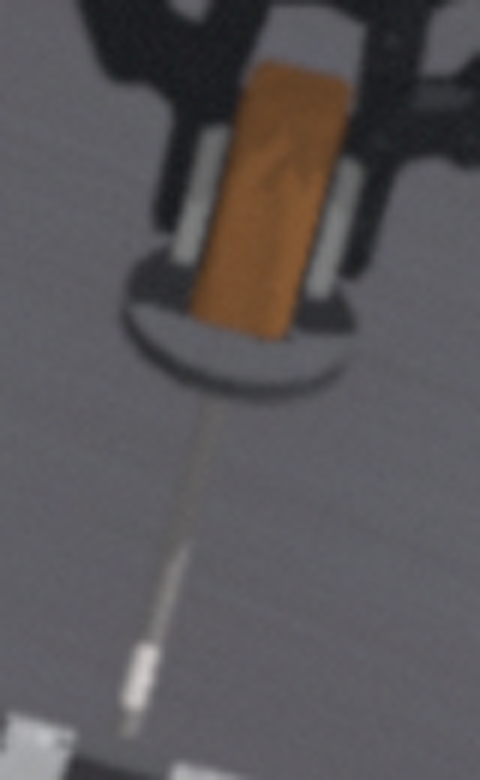

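View pics/w12.png

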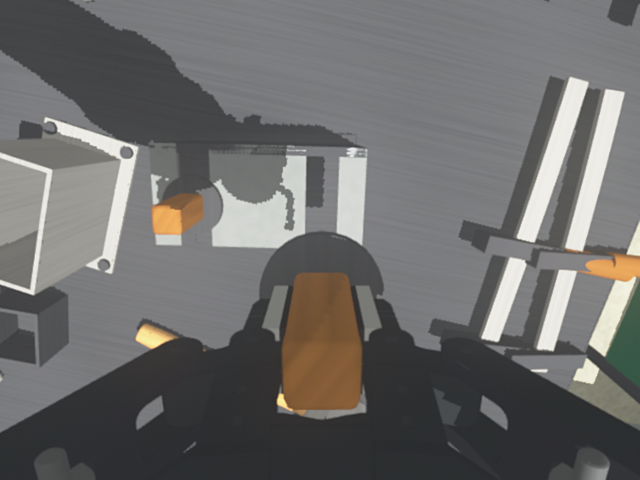

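Picker pose in the hand is unchanged from the first lift. Lower it into the slot.

Run:
```python
from h import *; from p import *
from workcell import manip,viewer
np.set_printoptions(precision=4,suppress=True)
def fz(n=5):
    F=[]
    for i in range(n): manip.pause(.02);F.append(manip.observe()["ft_force"])
    return np.mean(F,0)
for z in(.27,.19,.166,.1635,.1615):
    manip.servo_line([.507,.3616,z],v=.10 if z>.17 else .03); f=fz(); print(z,f)
    if abs(f[2]+1.7)>8 or np.hypot(*f[:2])>5: break
cv2.imwrite("pics/s13.png",viewer.snapshot("scene"));o=shot("w13");print(o["t"],o["ee_pos"])
crop("pics/s13.png","pics/s13c.png",390,215,550,375,4.5)
```

```text
0.27 [-0.3425  0.007  -1.2427]
0.19 [ 0.0212  0.0436 -1.5626]
0.166 [ 0.387  -0.1488 -1.7463]
0.1635 [ 0.2925  0.1501 -1.2997]
0.1615 [-0.0421  0.0904 -1.9229]
38.6 [0.507  0.3616 0.1615]
```

View pics/s13c.png

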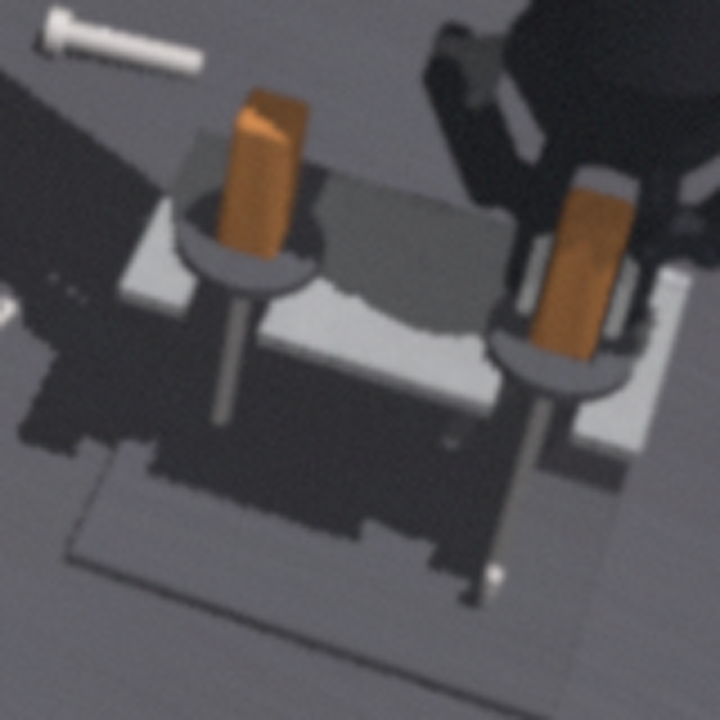

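Run:
```python
from h import *; from p import *
from workcell import manip,viewer
np.set_printoptions(precision=4,suppress=True)
def fz(n=6):
    F=[]
    for i in range(n): manip.pause(.02);F.append(manip.observe()["ft_force"])
    return np.mean(F,0)
z=.1615
while z>.154:
    z-=.0008; manip.servo_line([.507,.3616,z],v=.02); f=fz(); print(round(z,4),f,manip.observe()["ee_pos"][2])
    if f[2]>.3: break
manip.set_gripper(.06); manip.pause(.2);manip.set_gripper(.085)
o=manip.observe();print(o["t"],fz())
shot("w14")
```

```text
0.1607 [-1.4892 -2.506   5.1994] 0.16124911034948528
40.0333 [0.0327 0.1829 0.0147]
```

View pics/w14.png

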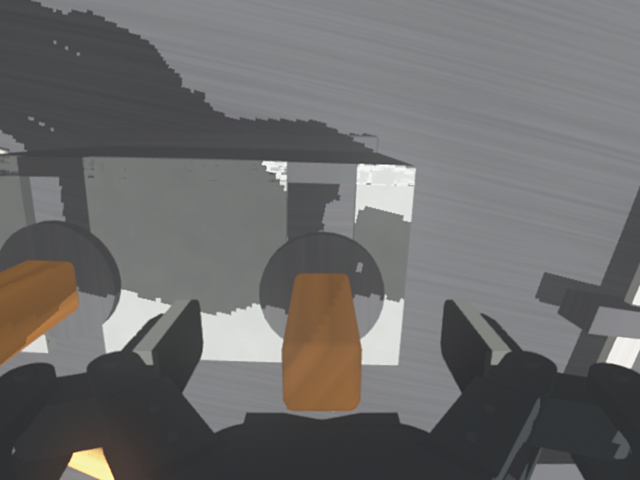

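Run:
```python
from h import *; from p import *
from workcell import manip,viewer
np.set_printoptions(precision=4,suppress=True)
manip.servo_line([.507,.3616,.30],v=.12)
manip.movep([.40,.25,.36],[-90,0,0]); manip.pause(.3)
cv2.imwrite("pics/s15.png",viewer.snapshot("scene"));cv2.imwrite("pics/t15.png",viewer.snapshot("top"))
o=manip.observe();print(o["t"],o["ft_force"])
crop("pics/t15.png","pics/t15c.png",440,210,540,320,5)
```

```text
42.5917 [ 0.8572  0.3704 -0.0716]
```

View pics/s15.png

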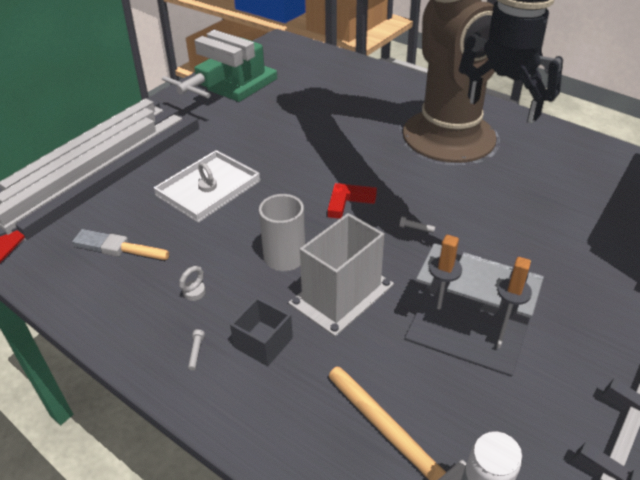

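View pics/t15c.png

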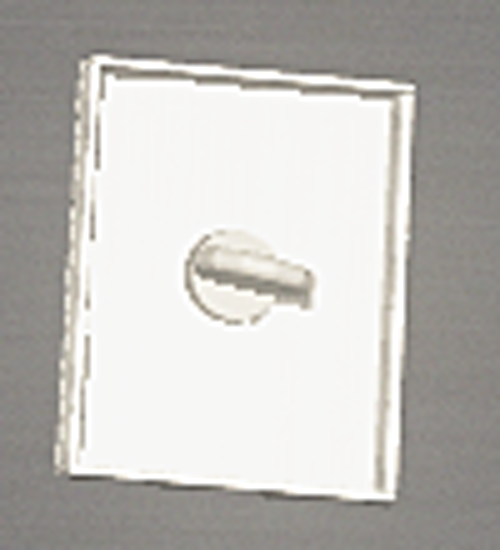

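The scene picture shows the eye standing upright mid-tray at about (207,178). The picker is back in its slot with its handle at about (519,275), where it started, and the gripper is clear. I'm handing it in.

```bash
python3 -c "
from workcell import manip
manip.sign_off()"
```

```text
the job is handed in; nothing more can be done
```

The job is done and handed in, at about 43 s on the robot's clock (limit 64 s). I took the hooked picker from the stand and hooked the eye at the bottom of the column. I lifted the eye out, lowered it on the hook into the tray, backed the hook out, and hung the picker back in its own slot.

**Eye:** The vertical wrist force dropped by about 2.6 N as the eye touched the tray floor, which matches its 0.25 kg. The final pictures show it standing upright near the middle of the tray, and the gripper never touched it.

**Picker:** The force reading showed its collar touching the stand before I opened the gripper. The last scene picture shows the picker in its original place with the gripper clear.

**Disagreements:** My camera estimates of the picker's height differed from each other: the wrist view alone gave 143.5 mm against 152 to 156 mm for the fits using the other cameras. I used 153 mm, and the contact heights at the tray and the stand agreed with that to within about 2 mm. No check failed.

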